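# Set out fresh samples in front of their masters

## Task

Set out the fresh samples for the first-off comparison: stand the loose bottle, carton and cap on the pale strip along the front of the grey board, centred across the strip, each directly in front of its own kind among the three masters in the back row, upright, and the carton square to the board. Then stand the small white and blue desiccant canister upright on the middle of the loose bottle's lid. Do not shift the tally counter.

Things in the scene. Friction and masses are not known exactly. Their poses are not given: they have to be found in the camera images.
- board: Fixed grey board, 200 (its x) x 340 (its y) x 8 mm thick, turned by up to 15 degrees. Origin: centre of its underside; x points to its back edge (away from the robot), which has a low aluminium lip 18 mm high. A flush pale strip 76 mm wide runs along the front, centred on x = -50 mm. The masters stand 120 mm apart along x = +50 mm, so each fresh piece goes 100 mm in front of its master.
- master_bottle: Master bottle in the back row of the board, fixed: amber bottle with a gold screw lid, 66 mm diameter, 108 mm high. Origin: centre of its underside, on the board's top (8 mm up); axes parallel to the board's. Which of the three back row places it has varies.
- master_carton: Master carton in the back row, fixed: closed gold card carton standing upright, 68 x 68 x 118 mm high. Origin: centre of its underside; axes parallel to the board's. Its place in the row varies.
- master_cap: Master cap in the back row, fixed: gold screw cap, 65 mm diameter, 31 mm high, closed side up. Origin: centre of its underside; axes parallel to the board's. Its place in the row varies.
- new_bottle: Loose fresh bottle standing on the worktop, like the master: 66 mm diameter to 82 mm up, then a lid of 64 mm diameter with a flat top at 108 mm; about 0.14 kg. Origin: centre of its underside, z up.
- new_carton: Loose fresh carton standing on the worktop, like the master: 68 x 68 x 118 mm, filled, about 0.15 kg. Origin: centre of its underside, z up, x and y square to its sides. Any side may face the front.
- new_cap: Loose fresh cap lying closed side up on the worktop, like the master: 65 mm diameter, 31 mm high, about 20 g. Origin: centre of its underside, z up.
- canister: Loose desiccant canister, white with a blue band, a cylinder of 18 mm diameter and 22 mm high standing on the worktop, about 12 g. Origin: centre of its underside, z up.
- counter: Bystander: loose metal tally counter, 48 x 72 x 34 mm, on the worktop in front of the board. Origin: centre of its underside. It stays where it is.
Mind the look-alikes: they are no part of the job. What is shaped like the new_cap but red is not meant.

How it is judged:
By the outcome, as a careful person would: the job done as asked, in the order asked, and still so for the second after the job is handed in, with the robot touching nothing.
It also fails if it takes over 115 s, if anything falls off the work surface, if the arm or the gripper's body presses on something with over 40 N, if the wrist force passes 120 N, or if a joint passes its speed limit or range.

## Robot

A 6-joint arm with a two-finger parallel gripper is mounted at the origin on a cart in front of the work surface, level with it; the furniture and walls round the work are solid. World frame = base frame: x ahead of the robot, y to its left, z up, the work surface at z = 0. Lengths are in m, angles in rad, forces in N, time in s.
With the tool pointing down it reaches from about 0.25 to 0.775 m from the base axis. Payload 4 kg.
Tool frame: the origin (TCP) lies midway between the tips of the shut fingers; the grasp point (between the pads) lies robot.pinch_z behind it (robot.pinch_z is the distance from the TCP to the grasp point, in m); z points along the fingers, y is the direction in which the jaws open and shut (so a half turn about z gives the same grasp; the last joint's range is limited). The gripper opens to 94 mm and grips with 3 to 60 N. Pads are 16 mm wide; open, the fingers measure 119 mm over their backs; the gripper's body (75 mm by 177 mm) begins 78 mm behind the grasp point.
Start: joints at [1.07, 0.087, 1.371, -0, 1.684, -0.103], TCP at [0.213, 0.507, 0.206] pointing down, gripper open.
Joint ranges: [-3.1, 3.1], [-0.76, 2.03], [0.27, 2.55], [-1.08, 4.22], [0.17, 2.65], [-2.57, 2.57]. Speed limits (rad/s): [2.79, 2.79, 3.14, 3.14, 3.14, 3.14].

## Interface

Orientations are given as [roll, pitch, yaw] about the fixed x, y, z axes, in that order (R = Rz(yaw) Ry(pitch) Rx(roll)).
In Python, from bench import robot gives the robot as it stands.
- The arm moves only by the tool jog_arm, never from a script. Its argument "steps" is a list that holds one entry, the list of rows, each a list of 7 numbers: the shift along the tool's x, y, z in cm, then the turn, a rotation vector about the tool's x, y, z in degrees, then the gripper's target within -1 to 1 (fully open at 1, half-way at 0, shut at -1). A call has 1 to 12 rows; each row shifts and turns the commanded pose from where the row before left it, along the tool's axes as they then stand; what a row does not reach is not made up. A row lasts 1/8 s, in which the tool goes at most 62.5 mm and 10.7 degrees, less where a joint would pass 70% of its speed; a pose out of reach is approached as far as the arm can. A call with a gripper value outside its range is refused whole. The fingers move at their own pace and stop on an object; the grip force is fixed at half the most. Time passes only in rows, so rows that do not move let the fingers close. It gives the time, the measured TCP pose, the force and the opening at its end, in the units of the state.
- robot.get_obs(): the state, without advancing time (a new reading comes with each control period).
- robot.snapshot(name): name is "scene" or "top"; returns the picture (480x640x3 uint8, red, green, blue); there is no depth.
- robot.camera_info(name): a dict with "mtx" (3x3 intrinsics, pixels), "dist" ([k1, k2, p1, p2, k3] as OpenCV has them; the pictures are not rectified), "R" (3x3) and "t" (3): a world point X has camera coordinates R X + t. Camera axes: x right, y down, z forward; pixel columns grow to the right and rows downward; lengths in m; the calibration is good to about 2 mm. A picture is of the moment at which its call begins. camera_info takes no time and is no camera call.
- robot.close_job(): hands the job in, once; it reports no verdict.
The state is a dict: "time": time; "joint_positions": joint angles; "qvel": joint speeds; "joint_torque": joint torques, N m; "tool_pos": TCP position; "ee_rot": TCP orientation; "wrist_force": force on the tool from outside, world axes, zero at the start; "wrist_torque": the same for the moment, N m; "width": finger opening in m.
Only numpy, scipy, OpenCV 4.12 (cv2) and the standard library are available. Lean on these libraries where they do the work, as an engineer would, in place of code of your own. Each camera call takes 0.05 s, during which the arm holds its last target. There are 200 camera calls.

## Working session

There is one attempt and no reset: what is moved stays moved. The work goes in short steps, Python scripts to look and compute and a tool call to move; the robot and the scene stay as the last step left them, time stands still between calls to the robot, and variables do not carry over. Pictures are saved under pics/ and viewed, about 12 in all and at most 16, crops included, and the job is handed in when it is done.

Besides the shell and the picture viewer there is one more tool, called after "Request:" by a JSON object that holds its "name" and its "arguments", one argument or row to a line. jog_arm: Moves the arm, as the interface text tells. Its arguments: {"type":"object","properties":{"steps":{"type":"array"}},"required":["steps"]}

```bash
mkdir -p pics; ls
python3 - <<'E'
from bench import robot
import cv2
print(robot.pinch_z, robot.get_obs())
for n in ("scene","top"):
    im=robot.snapshot(n); cv2.imwrite(f"pics/{n}0.png",im[:,:,::-1])
    c=robot.camera_info(n); print(n,c)
E
```

```text
pics
0.0188 {'time': 0.0, 'joint_positions': array([ 1.06988980e+00,  8.79342958e-02,  1.37223321e+00,  1.13385379e-06,
        1.68362091e+00, -1.03110128e-01]), 'qvel': array([ 1.19597509e-03, -5.42832287e-04,  5.61041229e-05,  2.88945304e-03,
       -1.18559983e-03, -8.69709086e-04]), 'joint_torque': array([ 9.70093861e-04, -3.40186965e+01, -3.02430511e+01,  7.19249994e-02,
        3.27956211e-02, -1.54893560e-04]), 'tool_pos': array([0.21280534, 0.5065629 , 0.20432619]), 'ee_rot': array([-3.13940867e+00, -2.27125037e-04,  2.74379613e+00]), 'wrist_force': array([-0.33542404,  0.08411595,  0.46528596]), 'wrist_torque': array([-0.03229853, -0.0065694 ,  0.0026917 ]), 'width': 0.09388883443153198}
scene {'mtx': array([[562.38033495,   0.        , 320.13734135],
       [  0.        , 562.38033495, 232.60624408],
       [  0.        ,   0.        ,   1.        ]]), 'dist': array([-0.15906622,  0.        ,  0.        ,  0.        ,  0.        ]), 'R': array([[ 0.60842529, -0.79354183, -0.01048894],
       [-0.59180707, -0.44486587, -0.67220439],
       [ 0.52875614,  0.41519359, -0.74029132]]), 't': array([-0.25021645,  0.42096921,  1.00105067])}
top {'mtx': array([[449.64917422,   0.        , 317.09689997],
       [  0.        , 449.64917422, 244.54200428],
       [  0.        ,   0.        ,   1.        ]]), 'dist': array([-0.07406629,  0.        ,  0.        ,  0.        ,  0.        ]), 'R': array([[ 0.1091734 , -0.99401494,  0.00393234],
       [-0.97275122, -0.10765033, -0.20534476],
       [ 0.20453908,  0.018593  , -0.9786818 ]]), 't': array([0.05509751, 0.55845848, 0.90327061])}
```

View pics/scene0.png

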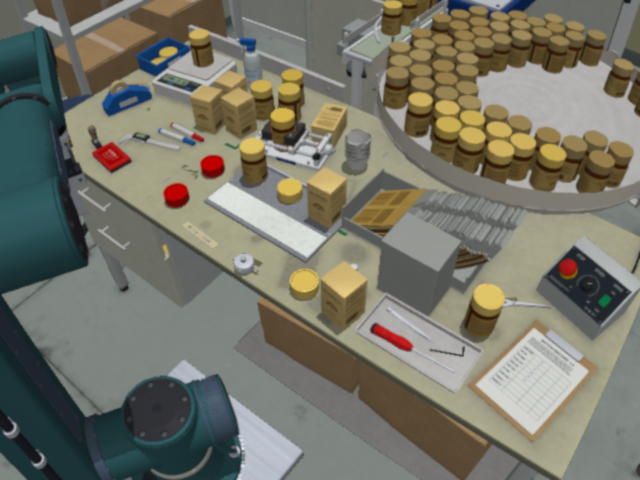

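View pics/top0.png

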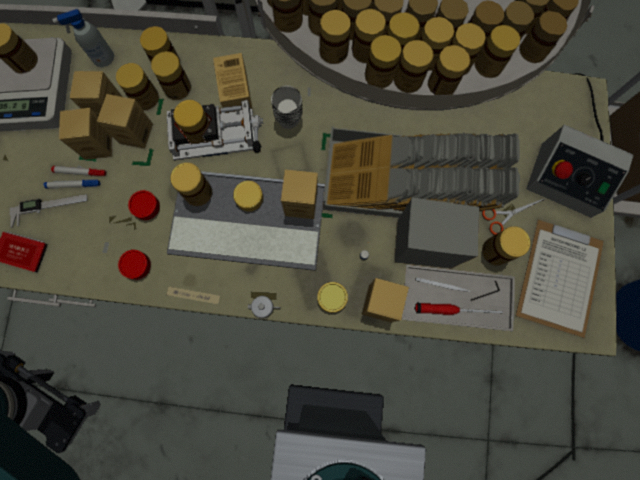

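The scene view shows the loose cap (304,284), carton (343,293), bottle (487,308) and canister (~357,265). The top view shows the cap (332,297), carton (387,298), bottle lid (510,243), canister (364,254) and counter (262,306). The board corners are about (177,173), (323,188), (316,268) and (167,250), with the masters in the order bottle, cap, carton from left to right.

```bash
cat > h.py <<'E'
from bench import robot
import numpy as np, cv2
C={n:robot.camera_info(n) for n in("scene","top")}
def und(n,p): return cv2.undistortPoints(np.float64(p).reshape(-1,1,2),C[n]["mtx"],C[n]["dist"]).reshape(-1,2)
def ray(n,p):
    c=C[n]; d=np.c_[und(n,p),np.ones(len(und(n,p)))]@c["R"]; return -c["R"].T@c["t"],d
def plane(n,p,z):
    o,d=ray(n,p); return o+d*((z-o[2])/d[:,2:])
def tri(ps,pt):
    P=[np.c_[C[n]["R"],C[n]["t"]] for n in("scene","top")]
    X=cv2.triangulatePoints(P[0],P[1],und("scene",ps).T,und("top",pt).T); return (X[:3]/X[3]).T
def proj(n,X):
    c=C[n]; return cv2.projectPoints(np.float64(X).reshape(-1,1,3),cv2.Rodrigues(c["R"])[0],c["t"],c["mtx"],c["dist"])[0].reshape(-1,2)
def snap(n,name=None):
    im=np.ascontiguousarray(robot.snapshot(n)[:,:,::-1])
    if name: cv2.imwrite(f"pics/{name}.png",im)
    return im
def crop(im,x,y,w,h,s,name): cv2.imwrite(f"pics/{name}.png",cv2.resize(im[y:y+h,x:x+w],None,fx=s,fy=s,interpolation=cv2.INTER_CUBIC))
E
python3 - <<'E'
from h import *
np.set_printoptions(precision=3,suppress=True)
t=cv2.imread("pics/top0.png"); s=cv2.imread("pics/scene0.png")
a=cv2.resize(t[160:330,155:355],None,fx=4,fy=4,interpolation=cv2.INTER_CUBIC)[:, :800]; cv2.imwrite("pics/tl.png",a[:600])
crop(t,325,190,220,150,3.6,"tr"); crop(s,195,130,200,150,4,"sl"); crop(s,230,240,290,110,2.75,"sr")
for n,ps,pt,z in[("cap",(304,279),(332,297),.031),("canister",(357,263),(364,254),.022),("bottle",(488,297),(512,242),.108),("greybox",(425,232),(440,222),.1),("counter",(244,262),(262,306),.03),("mcap",(289,188),(247,193),.039),("mbottle",(253,146),(186,180),.116)]:
    print(n,tri([ps],[pt])[0],plane("top",[pt],z)[0])
print("base",proj("top",[0,0,0]))
E
```

```text
cap [0.444 0.071 0.035] [0.444 0.072 0.031]
canister [0.549 0.008 0.033] [0.547 0.011 0.022]
bottle [ 0.592 -0.288  0.1  ] [ 0.588 -0.283  0.108]
greybox [ 0.599 -0.119  0.175] [ 0.616 -0.133  0.1  ]
counter [0.409 0.22  0.019] [0.408 0.219 0.03 ]
mcap [0.655 0.287 0.03 ] [0.653 0.285 0.039]
mbottle [0.644 0.396 0.122] [0.643 0.401 0.116]
base [[343.74  514.596]]
```

View pics/tl.png

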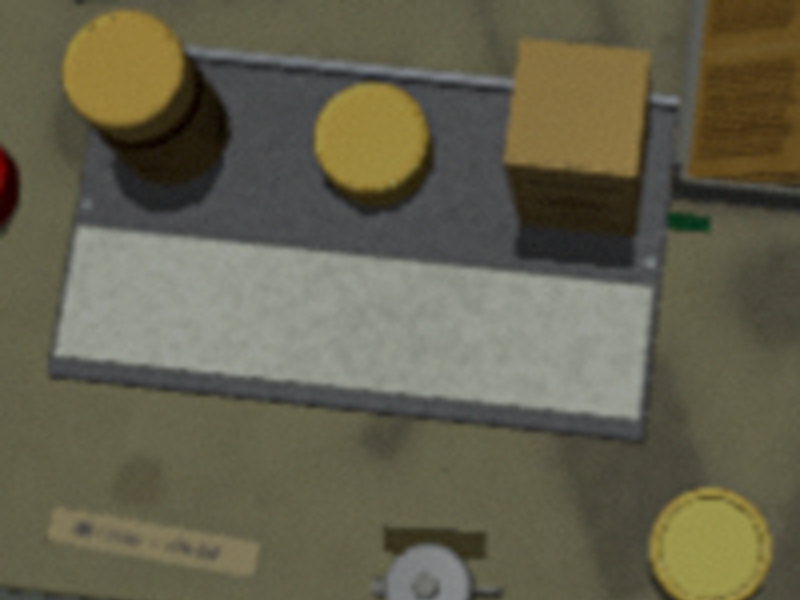

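View pics/tr.png

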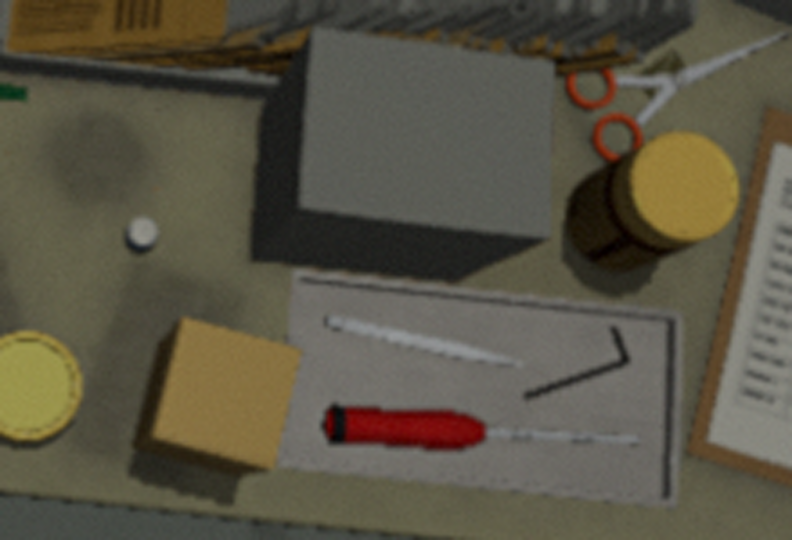

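View pics/sr.png

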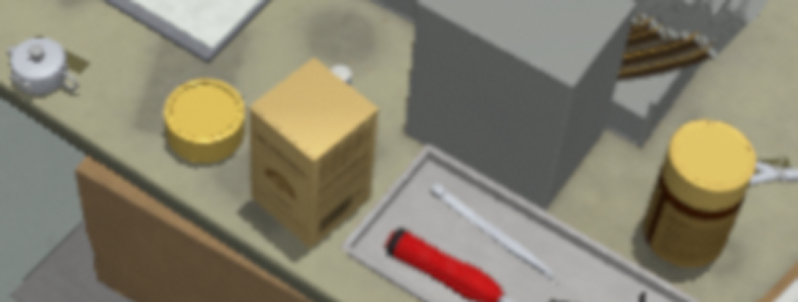

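The crops show the strip corners (tl crop: (78,228), (653,285), (640,418), (55,357)), the carton's top corners, the lid tops and the tall grey box next to the bottle. I'll measure these from both views.

Run:
```python
from h import *
np.set_printoptions(precision=4,suppress=True)
t=lambda L:np.array(L)/4+[155,160]; r=lambda L:np.array(L)/3.6+[325,190]; s=lambda L:np.array(L)/2.75+[230,240]
st=plane("top",t([(78,228),(653,285),(640,418),(55,357)]),.008); print("strip",st,"c",st.mean(0))
print("sides",[np.linalg.norm(st[i]-st[(i+1)%4]) for i in range(4)])
for a,b in((0,1),(3,2)):
    d=st[a]-st[b]; print("board y dir deg",np.degrees(np.arctan2(-d[0],d[1])))
print("scene of strip",proj("scene",st))
# carton
ct=r([(180,318),(301,350),(275,468),(150,440)]); cs=s([(315,58),(377,110),(315,160),(252,105)])
X=tri(cs,ct); print("carton tri",X,X.mean(0)); P=plane("top",ct,.118); print(P.mean(0)); Q=plane("scene",cs,.118); print(Q.mean(0))
for Z in(P,Q):
  e=[Z[1]-Z[0],Z[2]-Z[3]]; f=[Z[3]-Z[0],Z[2]-Z[1]]
  print([ (np.linalg.norm(v),np.degrees(np.arctan2(v[1],v[0]))) for v in e+f])
# master tops, lids
for n,pt,ps,z in[("bottle",r([(684,186)]),s([(713,157)]),.108),("cap",r([(22,385)]),s([(203,110)]),.031),("can",r([(142,229)]),s([(342,73)]),.022)]:
    print(n,tri(ps,pt)[0],plane("top",pt,z)[0],plane("scene",ps,z)[0])
for n,pt,z in[("mbottle",[(124,69)],.116),("mcap",[(371,137)],.039),("mcarton",[((518+650+645+508)/4,(40+50+172+162)/4)],.126)]: print(n,plane("top",t(pt),z)[0])
print("greybox",tri(s([(412,0),(573,82)]),r([(312,30),(550,240)])))
```

```text
strip [[0.5877 0.4493 0.008 ]
 [0.5903 0.1177 0.008 ]
 [0.5138 0.1166 0.008 ]
 [0.5118 0.4492 0.008 ]] c [0.5509 0.2832 0.008 ]
sides [np.float64(0.3316260304254499), np.float64(0.07659609892550975), np.float64(0.33256529292140724), np.float64(0.07591902109518124)]
board y dir deg 0.4593306457192917
board y dir deg 0.3426703748022191
scene of strip [[226.7405 183.1197]
 [326.5652 238.3604]
 [307.2115 258.116 ]
 [206.5783 199.123 ]]
carton tri [[ 0.483  -0.0078  0.1174]
 [ 0.4713 -0.0742  0.1179]
 [ 0.4062 -0.0647  0.1197]
 [ 0.4157  0.0022  0.1211]] [ 0.4441 -0.0361  0.119 ]
[ 0.4428 -0.035   0.118 ]
[ 0.4461 -0.0367  0.118 ]
[(np.float64(0.06837600821392692), np.float64(-98.75795075296195)), (np.float64(0.06905761279874433), np.float64(-96.47493321270382)), (np.float64(0.06874600054123436), np.float64(171.1995529065436)), (np.float64(0.06599753999772462), np.float64(171.74193724727735))]
[(np.float64(0.06649183469341494), np.float64(-100.97287254381246)), (np.float64(0.06721606970649895), np.float64(-100.55806569015502)), (np.float64(0.06501014634414745), np.float64(170.39342276024283)), (np.float64(0.06454506060028692), np.float64(171.04488433217847))]
bottle [ 0.5913 -0.2919  0.1046] [ 0.5894 -0.2896  0.108 ] [ 0.5898 -0.293   0.108 ]
cap [0.4449 0.0729 0.0296] [0.4436 0.074  0.031 ] [0.4453 0.0712 0.031 ]
can [0.5491 0.0091 0.0211] [0.5477 0.0103 0.022 ] [0.5499 0.0078 0.022 ]
mbottle [0.6494 0.4022 0.116 ]
mcap [0.6502 0.2831 0.039 ]
mcarton [0.6513 0.1624 0.126 ]
greybox [[ 0.6249 -0.047   0.1094]
 [ 0.5368 -0.1915  0.1724]]
```

View pics/sl.png

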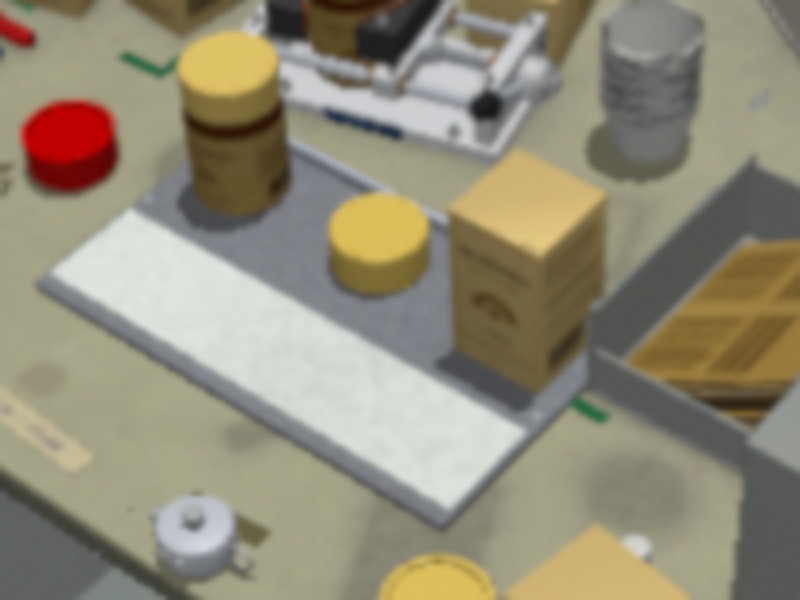

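The scene strip corners (228,182.5) and (325.5,238) agree with the top-view projection to within about 1 px. The loose cap looks ringed where the master's top is plain, so I'll zoom in on both caps.

Run:
```python
from h import *
t=cv2.imread("pics/top0.png"); s=cv2.imread("pics/scene0.png")
f=lambda im,x,y:cv2.resize(im[y-20:y+20,x-25:x+25],(400,300),interpolation=cv2.INTER_CUBIC)
cv2.imwrite("pics/caps.png",np.vstack([np.hstack([f(t,332,297),f(s,304,284)]),np.hstack([f(t,247,195),f(s,289,190)])]))
for im,x,y in((t,332,297),(t,247,193),(s,304,279),(s,289,187),(t,515,242)): print(im[y-3:y+4,x-3:x+4].mean((0,1)))
```

```text
[ 74.91836735 147.81632653 153.34693878]
[ 60.48979592 132.51020408 153.71428571]
[ 91.30612245 191.02040816 220.46938776]
[ 89.20408163 189.65306122 219.        ]
[ 57.83673469 125.08163265 150.        ]
```

View pics/caps.png

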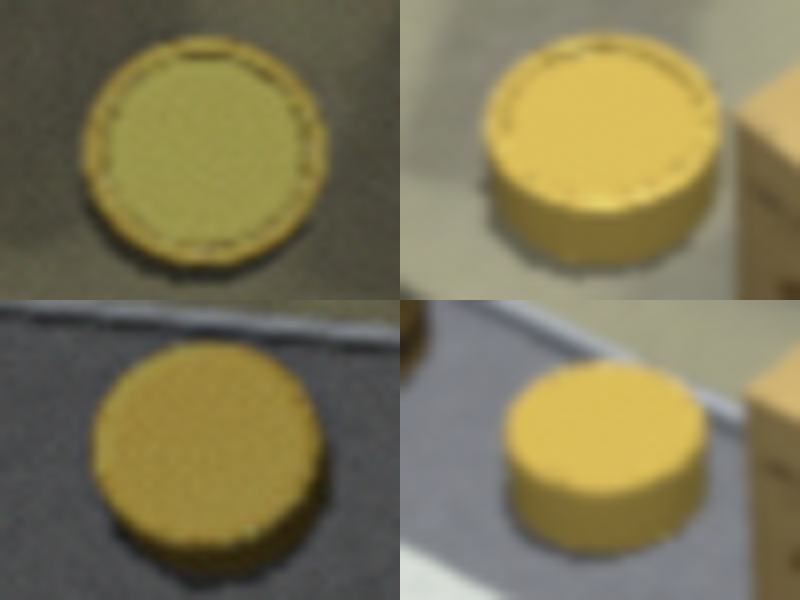

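The loose cap has a flat closed top with a bevelled edge, and the brighter look is glare. Its place and size agree with the text. The plan is cap first, with the jaws along x to stay clear of the carton, then carton, bottle and canister.

```bash
cat >> h.py <<'E'
def go(x,y,z,yawdeg=None,n=None,g=1,start=None):
    """print rows from the measured pose (or start) to a goal"""
    o=robot.get_obs(); p=np.array(o["tool_pos"]); w=o["ee_rot"][2]
    if start is not None: p=np.array(start[:3]); w=np.radians(start[3])
    q=np.array([x,y,z]); dw=0 if yawdeg is None else (np.radians(yawdeg)-w+np.pi)%(2*np.pi)-np.pi
    n=n or int(max(np.ceil(np.linalg.norm(q-p)/.055),np.ceil(abs(dw)/np.radians(9.8)),1))
    rows=[]
    for i in range(n):
        a=w+dw*i/n; d=(q-p)/n*100
        rows.append([round(float(v),2) for v in(np.cos(a)*d[0]+np.sin(a)*d[1],np.sin(a)*d[0]-np.cos(a)*d[1],-d[2],0,0,-np.degrees(dw)/n)]+[g])
    print(n,rows); print("tilt",o["ee_rot"],"t",o["time"])
E
python3 -c "
from h import *
go(.4445,.0725,.15,90)"
```

```text
10 [[-3.82, -3.1, 0.54, 0.0, 0.0, 6.72, 1], [-4.15, -2.64, 0.54, 0.0, 0.0, 6.72, 1], [-4.43, -2.13, 0.54, 0.0, 0.0, 6.72, 1], [-4.65, -1.6, 0.54, 0.0, 0.0, 6.72, 1], [-4.81, -1.04, 0.54, 0.0, 0.0, 6.72, 1], [-4.9, -0.47, 0.54, 0.0, 0.0, 6.72, 1], [-4.92, 0.1, 0.54, 0.0, 0.0, 6.72, 1], [-4.87, 0.68, 0.54, 0.0, 0.0, 6.72, 1], [-4.76, 1.24, 0.54, 0.0, 0.0, 6.72, 1], [-4.58, 1.79, 0.54, 0.0, 0.0, 6.72, 1]]
tilt [-3.13958372e+00 -1.86914240e-04  2.74379114e+00] t 0.1
```

Request:
{"name": "jog_arm", "arguments": {
  "steps": [
    [[-3.8,-3.1,0.5,0,0,6.7,1],[-4.1,-2.6,0.5,0,0,6.7,1],[-4.4,-2.1,0.5,0,0,6.7,1],[-4.7,-1.6,0.5,0,0,6.7,1],[-4.8,-1.0,0.5,0,0,6.7,1],[-4.9,-0.5,0.5,0,0,6.7,1],[-4.9,0.1,0.5,0,0,6.7,1],[-4.9,0.7,0.5,0,0,6.7,1],[-4.8,1.2,0.5,0,0,6.7,1],[-4.6,1.8,0.5,0,0,6.7,1],[0,0,0,0,0,0,1]]
  ]
}}

```text
time: 1.48
tool_pos: [0.4456, 0.0711, 0.1543]
ee_rot: [-3.139, 0.001, 1.569]
wrist_force: [0.5, -0.6, 0.0]
width: 0.0944
```

Request:
{"name": "jog_arm", "arguments": {
  "steps": [
    [[0.15,-0.1,5,0,0,0,1],[0,0,5,0,0,0,1],[0,0,3,0,0,0,1],[0,0,1.8,0,0,0,1],[0,0,0,0,0,0,1],[0,0,0,0,0,0,1]]
  ]
}}

```text
time: 2.22
tool_pos: [0.4447, 0.0758, 0.0084]
ee_rot: [3.14, -0.0, 1.575]
wrist_force: [0.0, -0.2, 0.1]
width: 0.0942
```

```bash
python3 -c "
from h import *
o=robot.get_obs();print(o['tool_pos'],o['wrist_force'])
a=snap('scene');b=snap('top')
f=lambda im,x,y:cv2.resize(im[y-50:y+50,x-50:x+50],(400,400),interpolation=cv2.INTER_CUBIC)
cv2.imwrite('pics/g1.png',np.hstack([f(a,304,284),f(b,332,297)]))"
```

```text
[0.44469754 0.0758034  0.00836646] [ 0.00707175 -0.22186016  0.07640577]
```

View pics/g1.png

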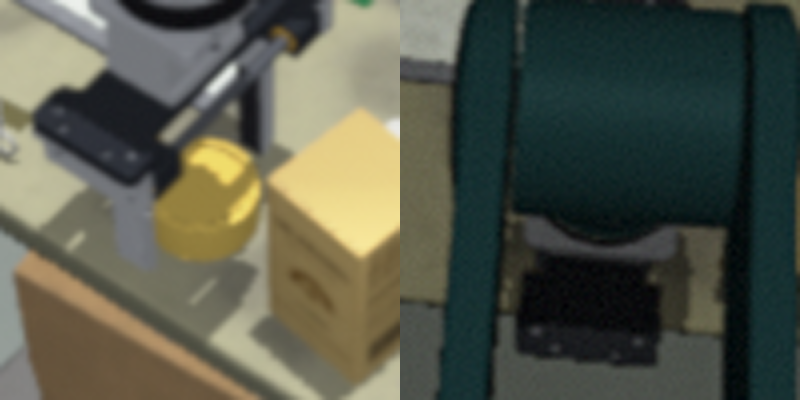

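The fingers straddle the cap. I'll correct y by −3 mm, lower 4 mm and close.

Request:
{"name": "jog_arm", "arguments": {
  "steps": [
    [[-0.3,0,0.4,0,0,0,1],[0,0,0,0,0,0,1],[0,0,0,0,0,0,-1],[0,0,0,0,0,0,-1],[0,0,0,0,0,0,-1],[0,0,0,0,0,0,-1]]
  ]
}}

```text
time: 3.08
tool_pos: [0.4443, 0.0722, 0.0035]
ee_rot: [3.141, -0.0, 1.574]
wrist_force: [0.1, 0.3, -0.2]
width: 0.0634
```

Request:
{"name": "jog_arm", "arguments": {
  "steps": [
    [[0,0,-4,0,0,0,-1],[0,0,-5,0,0,0,-1],[0,0,-2,0,0,0,-1],[0,0,0,0,0,0,-1]]
  ]
}}

```text
time: 3.58
tool_pos: [0.4457, 0.0723, 0.1154]
ee_rot: [3.137, -0.0, 1.574]
wrist_force: [-0.2, -0.5, -0.0]
width: 0.0634
```

```bash
python3 -c "
from h import *
print(robot.get_obs()['tool_pos'],robot.get_obs()['width'])
go(.551,.283,.11,180.4,g=-1)"
```

```text
[0.44568957 0.07226747 0.1154426 ] 0.06340284677257285
10 [[2.1, 1.06, 0.05, 0.0, 0.0, -9.02, -1], [1.91, 1.38, 0.05, 0.0, 0.0, -9.02, -1], [1.67, 1.66, 0.05, 0.0, 0.0, -9.02, -1], [1.39, 1.9, 0.05, 0.0, 0.0, -9.02, -1], [1.08, 2.1, 0.05, 0.0, 0.0, -9.02, -1], [0.73, 2.24, 0.05, 0.0, 0.0, -9.02, -1], [0.37, 2.33, 0.05, 0.0, 0.0, -9.02, -1], [0.0, 2.36, 0.05, 0.0, 0.0, -9.02, -1], [-0.37, 2.33, 0.05, 0.0, 0.0, -9.02, -1], [-0.73, 2.24, 0.05, 0.0, 0.0, -9.02, -1]]
tilt [ 3.13690450e+00 -2.39281761e-04  1.57446998e+00] t 3.575
```

Request:
{"name": "jog_arm", "arguments": {
  "steps": [
    [[2.1,1.06,0,0,0,-9,-1],[1.9,1.4,0,0,0,-9,-1],[1.7,1.7,0,0,0,-9,-1],[1.4,1.9,0,0,0,-9,-1],[1.1,2.1,0,0,0,-9,-1],[0.7,2.2,0,0,0,-9,-1],[0.4,2.3,0,0,0,-9,-1],[0,2.4,0,0,0,-9,-1],[-0.4,2.3,0,0,0,-9,-1],[-0.7,2.2,0,0,0,-9,-1],[0,0,0,0,0,0,-1],[0,0,0,0,0,0,-1]]
  ]
}}

```text
time: 5.08
tool_pos: [0.5491, 0.2816, 0.1119]
ee_rot: [-3.14, -0.003, -3.14]
wrist_force: [-0.1, 0.5, -0.2]
width: 0.0632
```

```bash
python3 -c "
from h import *
go(.551,.283,.05,180.4,g=-1,n=2)
a=snap('scene','p1');b=snap('top')
f=lambda im,x,y:cv2.resize(im[y-50:y+50,x-50:x+50],(400,400),interpolation=cv2.INTER_CUBIC)
cv2.imwrite('pics/g2.png',np.hstack([f(a,275,195),f(b,245,225)]))"
```

```text
2 [[-0.1, 0.07, 3.09, 0.0, 0.0, -0.15, -1], [-0.1, 0.07, 3.09, 0.0, 0.0, -0.15, -1]]
tilt [-3.14014744e+00 -2.69229242e-03 -3.13994459e+00] t 5.075
```

Request:
{"name": "jog_arm", "arguments": {
  "steps": [
    [[-0.2,0.1,4,0,0,-0.3,-1],[0,0,3,0,0,0,-1],[0,0,2,0,0,0,-1],[0,0,0,0,0,0,-1],[0,0,0,0,0,0,-1]]
  ]
}}

```text
time: 5.8
tool_pos: [0.553, 0.2837, 0.025]
ee_rot: [3.141, 0.002, -3.133]
wrist_force: [-0.2, 0.1, -0.6]
width: 0.0638
```

Request:
{"name": "jog_arm", "arguments": {
  "steps": [
    [[0.2,-0.1,0.8,0,0,0,-1],[0,0,0.4,0,0,0,-1],[0,0,0,0,0,0,-1],[0,0,0,0,0,0,-1]]
  ]
}}

```text
time: 6.3
tool_pos: [0.55, 0.2824, 0.0115]
ee_rot: [-3.142, 0.0, -3.133]
wrist_force: [-0.6, -0.1, 0.7]
width: 0.0633
```

Request:
{"name": "jog_arm", "arguments": {
  "steps": [
    [[0,0,0,0,0,0,0.2],[0,0,0,0,0,0,0.6],[0,0,0,0,0,0,0.8],[0,0,-1,0,0,0,0.8],[0,0,-4,0,0,0,1],[0,0,-5,0,0,0,1],[0,0,-5,0,0,0,1],[0,0,-4,0,0,0,1],[0,0,0,0,0,0,1]]
  ]
}}

```text
time: 7.42
tool_pos: [0.5521, 0.2833, 0.2077]
ee_rot: [3.138, 0.01, -3.133]
wrist_force: [-0.2, 0.6, -0.9]
width: 0.0941
```

```bash
python3 -c "
from h import *
go(.4441,-.036,.20,-9.0+90)
a=snap('scene','p2')
crop(a,180,110,240,200,3.2,'g3')"
```

```text
11 [[1.01, -2.89, 0.07, 0.0, 0.0, 9.05, 1], [0.54, -3.02, 0.07, 0.0, 0.0, 9.05, 1], [0.06, -3.06, 0.07, 0.0, 0.0, 9.05, 1], [-0.42, -3.03, 0.07, 0.0, 0.0, 9.05, 1], [-0.9, -2.93, 0.07, 0.0, 0.0, 9.05, 1], [-1.34, -2.75, 0.07, 0.0, 0.0, 9.05, 1], [-1.76, -2.51, 0.07, 0.0, 0.0, 9.05, 1], [-2.13, -2.2, 0.07, 0.0, 0.0, 9.05, 1], [-2.45, -1.84, 0.07, 0.0, 0.0, 9.05, 1], [-2.71, -1.43, 0.07, 0.0, 0.0, 9.05, 1], [-2.9, -0.98, 0.07, 0.0, 0.0, 9.05, 1]]
tilt [ 3.13758501  0.01002376 -3.13266897] t 7.425
```

View pics/g3.png

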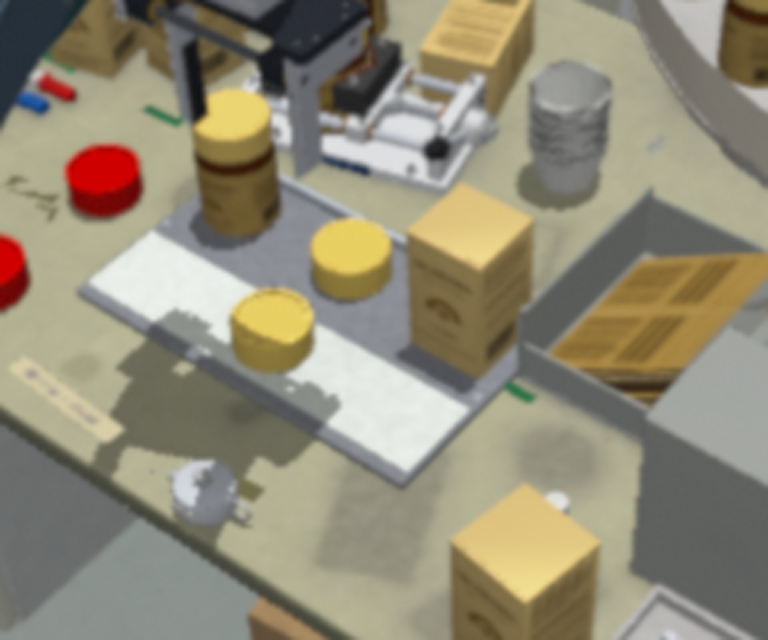

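The cap now stands on the strip at about px (265,208), and the carton has the same clearance as before. I'll approach the carton with the jaws along its y side, which avoids a large turn.

```bash
python3 -c "
from h import *
go(.4441,-.036,.20,171.2)"
```

```text
7 [[1.57, -4.54, 0.06, 0.0, 0.0, 1.33, 1], [1.46, -4.58, 0.06, 0.0, 0.0, 1.33, 1], [1.35, -4.61, 0.06, 0.0, 0.0, 1.33, 1], [1.25, -4.64, 0.06, 0.0, 0.0, 1.33, 1], [1.14, -4.67, 0.06, 0.0, 0.0, 1.33, 1], [1.03, -4.69, 0.06, 0.0, 0.0, 1.33, 1], [0.92, -4.71, 0.06, 0.0, 0.0, 1.33, 1]]
tilt [ 3.13962958  0.00474622 -3.13276387] t 7.475
```

Request:
{"name": "jog_arm", "arguments": {
  "steps": [
    [[1.6,-4.5,0,0,0,1.3,1],[1.5,-4.6,0,0,0,1.3,1],[1.4,-4.6,0,0,0,1.3,1],[1.2,-4.6,0,0,0,1.3,1],[1.1,-4.7,0,0,0,1.3,1],[1.0,-4.7,0,0,0,1.4,1],[0.9,-4.7,0,0,0,1.4,1],[0,0,0,0,0,0,1],[0,0,0,0,0,0,1],[0,0,0,0,0,0,1]]
  ]
}}

```text
time: 8.72
tool_pos: [0.4438, -0.0352, 0.2007]
ee_rot: [3.141, -0.001, 2.99]
wrist_force: [0.8, -0.1, 0.1]
width: 0.0939
```

```bash
python3 -c "
from h import *
go(.4441,-.036,.041,171.2)"
```

```text
3 [[-0.01, -0.03, 5.32, 0.0, 0.0, 0.04, 1], [-0.01, -0.03, 5.32, 0.0, 0.0, 0.04, 1], [-0.01, -0.03, 5.32, 0.0, 0.0, 0.04, 1]]
tilt [ 3.14105156e+00 -1.34493193e-03  2.99004055e+00] t 8.725
```

Request:
{"name": "jog_arm", "arguments": {
  "steps": [
    [[0,-0.1,5,0,0,0,1],[0,0,5,0,0,0,1],[0,0,4,0,0,0,1],[0,0,1.9,0,0,0,1],[0,0,0,0,0,0,1],[0,0,0,0,0,0,1],[0,0,0,0,0,0,-1],[0,0,0,0,0,0,-1],[0,0,0,0,0,0,-1],[0,0,0,0,0,0,-1]]
  ]
}}

```text
time: 9.98
tool_pos: [0.4441, -0.0371, 0.0431]
ee_rot: [3.141, 0.001, 2.988]
wrist_force: [-1.4, 1.5, 3.2]
width: 0.0681
```

Request:
{"name": "jog_arm", "arguments": {
  "steps": [
    [[0,0,-3,0,0,0,-1],[0,0,-4,0,0,0,-1],[0,0,-3,0,0,0,-1],[0,0,0,0,0,0,-1],[0,0,0,0,0,0,-1]]
  ]
}}

```text
time: 10.6
tool_pos: [0.4426, -0.0372, 0.1407]
ee_rot: [3.141, -0.003, 2.988]
wrist_force: [0.1, 0.1, -2.0]
width: 0.0679
```

```bash
python3 -c "
from h import *
go(.5515,.163,.145,180.4,g=-1)
a=snap('scene','p3')"
```

```text
5 [[-1.54, 4.29, -0.09, 0.0, 0.0, -1.84, -1], [-1.68, 4.24, -0.09, 0.0, 0.0, -1.84, -1], [-1.81, 4.18, -0.09, 0.0, 0.0, -1.84, -1], [-1.94, 4.12, -0.09, 0.0, 0.0, -1.84, -1], [-2.08, 4.06, -0.09, 0.0, 0.0, -1.84, -1]]
tilt [ 3.14149781e+00 -2.79797073e-03  2.98807736e+00] t 10.6
```

View pics/p3.png

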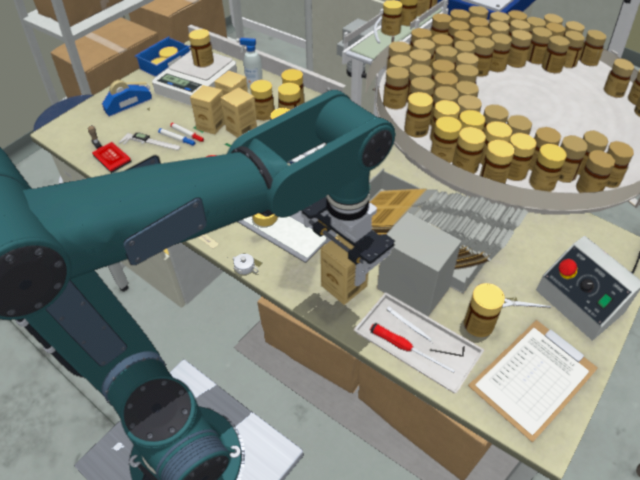

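The carton is held clear of the table, at about px (345,275). I'll move it over its place now.

Request:
{"name": "jog_arm", "arguments": {
  "steps": [
    [[-1.5,4.3,0,0,0,-1.8,-1],[-1.7,4.2,0,0,0,-1.8,-1],[-1.8,4.2,0,0,0,-1.8,-1],[-1.9,4.1,0,0,0,-1.9,-1],[-2.1,4.1,0,0,0,-1.9,-1],[0,0,0,0,0,0,-1],[0,0,0,0,0,0,-1],[0,0,0,0,0,0,-1]]
  ]
}}

```text
time: 11.65
tool_pos: [0.5515, 0.1619, 0.1418]
ee_rot: [-3.141, -0.001, -3.136]
wrist_force: [0.7, -0.0, -1.1]
width: 0.0677
```

```bash
python3 -c "
from h import *
go(.5515,.163,.065,180.4,g=-1)
a=snap('scene');b=snap('top')
f=lambda im,x,y:cv2.resize(im[y-50:y+50,x-50:x+50],(400,400),interpolation=cv2.INTER_CUBIC)
cv2.imwrite('pics/g4.png',np.hstack([f(a,305,220),f(b,300,225)]))"
```

```text
2 [[0.0, 0.06, 3.84, 0.0, 0.0, -0.04, -1], [0.0, 0.06, 3.84, 0.0, 0.0, -0.04, -1]]
tilt [-3.14108787e+00 -1.33313911e-03 -3.13588682e+00] t 11.65
```

View pics/g4.png

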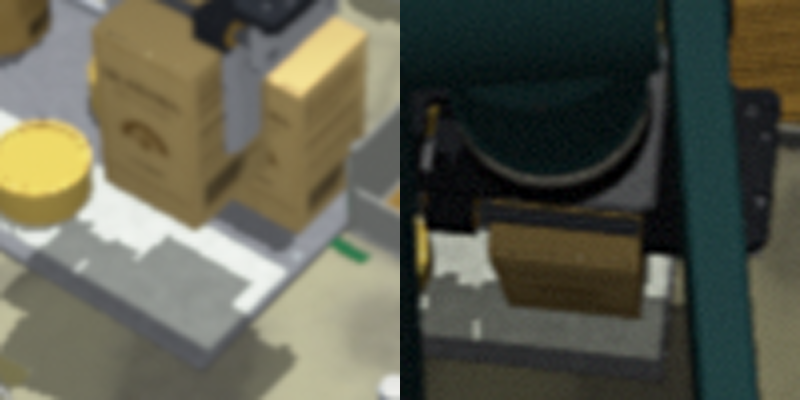

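The carton is hanging straight above the strip, clear of the master and the cap. I'll lower it.

Request:
{"name": "jog_arm", "arguments": {
  "steps": [
    [[0,0.1,4,0,0,0,-1],[0,0,3,0,0,0,-1],[0,0,1.4,0,0,0,-1],[0,0,0,0,0,0,-1],[0,0,0,0,0,0,-1],[0,0,0,0,0,0,-1]]
  ]
}}

```text
time: 12.5
tool_pos: [0.5533, 0.1642, 0.0603]
ee_rot: [3.141, 0.003, -3.135]
wrist_force: [-0.8, 0.4, -1.9]
width: 0.0676
```

Request:
{"name": "jog_arm", "arguments": {
  "steps": [
    [[0.15,-0.1,0.5,0,0,0,-1],[0,0,0.3,0,0,0,-1],[0,0,0,0,0,0,-1],[0,0,0,0,0,0,-1],[0,0,0,0,0,0,-1]]
  ]
}}

```text
time: 13.12
tool_pos: [0.551, 0.163, 0.0511]
ee_rot: [3.141, 0.001, -3.134]
wrist_force: [-1.3, -0.7, 4.2]
width: 0.0683
```

Request:
{"name": "jog_arm", "arguments": {
  "steps": [
    [[0,0,0,0,0,0,0.5],[0,0,0,0,0,0,0.8],[0,0,0,0,0,0,0.9],[0,0,0,0,0,0,1],[0,0,-3,0,0,0,1],[0,0,-5,0,0,0,1],[0,0,-5,0,0,0,1],[0,0,-4,0,0,0,1],[0,0,0,0,0,0,1],[0,0,0,0,0,0,1]]
  ]
}}

```text
time: 14.38
tool_pos: [0.5502, 0.1629, 0.2192]
ee_rot: [-3.141, -0.002, -3.134]
wrist_force: [-0.6, -0.2, -0.8]
width: 0.0943
```

```bash
python3 -c "
from h import *
go(.42,-.10,.23,90,n=10)
print(robot.get_obs()['tool_pos'],robot.get_obs()['width'])
go(.591,-.291,.23,90,start=[.42,-.10,.23,90])"
```

```text
10 [[1.32, -2.62, -0.11, 0.0, 0.0, 9.04, 1], [0.89, -2.79, -0.11, 0.0, 0.0, 9.04, 1], [0.44, -2.9, -0.11, 0.0, 0.0, 9.04, 1], [-0.02, -2.93, -0.11, 0.0, 0.0, 9.04, 1], [-0.48, -2.89, -0.11, 0.0, 0.0, 9.04, 1], [-0.93, -2.78, -0.11, 0.0, 0.0, 9.04, 1], [-1.35, -2.6, -0.11, 0.0, 0.0, 9.04, 1], [-1.75, -2.36, -0.11, 0.0, 0.0, 9.04, 1], [-2.09, -2.05, -0.11, 0.0, 0.0, 9.04, 1], [-2.39, -1.7, -0.11, 0.0, 0.0, 9.04, 1]]
tilt [-3.14137225e+00 -1.62439989e-03 -3.13444684e+00] t 14.375
[0.55023802 0.16287528 0.21921333] 0.09434338369713152
5 [[-3.82, 3.42, -0.0, 0.0, 0.0, -0.0, 1], [-3.82, 3.42, -0.0, 0.0, 0.0, -0.0, 1], [-3.82, 3.42, -0.0, 0.0, 0.0, -0.0, 1], [-3.82, 3.42, -0.0, 0.0, 0.0, -0.0, 1], [-3.82, 3.42, -0.0, 0.0, 0.0, -0.0, 1]]
tilt [-3.14137225e+00 -1.62439989e-03 -3.13444684e+00] t 14.375
```

Request:
{"name": "jog_arm", "arguments": {
  "steps": [
    [[1.3,-2.6,-0.1,0,0,9,1],[0.9,-2.8,-0.1,0,0,9,1],[0.4,-2.9,-0.1,0,0,9,1],[0,-2.9,-0.1,0,0,9,1],[-0.5,-2.9,-0.1,0,0,9,1],[-0.9,-2.8,-0.1,0,0,9.1,1],[-1.4,-2.6,-0.1,0,0,9.1,1],[-1.8,-2.4,-0.1,0,0,9.1,1],[-2.1,-2.1,-0.1,0,0,9.1,1],[-2.4,-1.7,-0.1,0,0,9,1]]
  ]
}}

```text
time: 15.62
tool_pos: [0.4194, -0.1015, 0.2277]
ee_rot: [-3.137, -0.002, 1.566]
wrist_force: [0.4, -0.1, 0.1]
width: 0.0941
```

Request:
{"name": "jog_arm", "arguments": {
  "steps": [
    [[-3.8,3.4,0,0,0,0,1],[-3.8,3.4,0,0,0,0,1],[-3.8,3.4,0,0,0,0,1],[-3.8,3.4,0,0,0,0,1],[-3.8,3.4,0,0,0,0,1],[0,0,0,0,0,0,1],[0,0,0,0,0,0,1],[0,0,0,0,0,0,1]]
  ]
}}

```text
time: 16.62
tool_pos: [0.5903, -0.29, 0.2309]
ee_rot: [3.141, -0.0, 1.572]
wrist_force: [-0.2, 0.3, -0.2]
width: 0.0938
```

```bash
python3 -c "
from h import *
np.set_printoptions(precision=4,suppress=True)
go(.591,-.2915,.036,90)
a=snap('scene');b=snap('top')
cv2.imwrite('pics/g5.png',np.hstack([cv2.resize(a[130:330,190:520],(500,303),interpolation=cv2.INTER_CUBIC),cv2.resize(b[150:290,155:355],(0,0),fx=2.15,fy=2.15,interpolation=cv2.INTER_CUBIC)[:303][:, :300]]))
crop(b,160,160,200,120,4,'g6')
"
```

```text
4 [[-0.04, 0.02, 4.87, 0.0, 0.0, 0.01, 1], [-0.04, 0.02, 4.87, 0.0, 0.0, 0.01, 1], [-0.04, 0.02, 4.87, 0.0, 0.0, 0.01, 1], [-0.04, 0.02, 4.87, 0.0, 0.0, 0.01, 1]]
tilt [ 3.1414 -0.0002  1.5717] t 16.625Traceback (most recent call last):
  File "<string>", line 6, in <module>
    cv2.imwrite('pics/g5.png',np.hstack([cv2.resize(a[130:330,190:520],(500,303),interpolation=cv2.INTER_CUBIC),cv2.resize(b[150:290,155:355],(0,0),fx=2.15,fy=2.15,interpolation=cv2.INTER_CUBIC)[:303][:, :300]]))
                              ~~~~~~~~~^^^^^^^^^^^^^^^^^^^^^^^^^^^^^^^^^^^^^^^^^^^^^^^^^^^^^^^^^^^^^^^^^^^^^^^^^^^^^^^^^^^^^^^^^^^^^^^^^^^^^^^^^^^^^^^^^^^^^^^^^^^^^^^^^^^^^^^^^^^^^^^^^^^^^^^^^^^^^^^^^^^^^^^^^^^^
    return _nx.concatenate(arrs, 1, dtype=dtype, casting=casting)
           ~~~~~~~~~~~~~~~^^^^^^^^^^^^^^^^^^^^^^^^^^^^^^^^^^^^^^^
ValueError: all the input array dimensions except for the concatenation axis must match exactly, but along dimension 0, the array at index 0 has size 303 and the array at index 1 has size 301
```

```bash
python3 -c "
from h import *
b=snap('top','p6');crop(b,160,160,200,120,4,'g6')
"
```

```text
(no output)
```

View pics/g6.png

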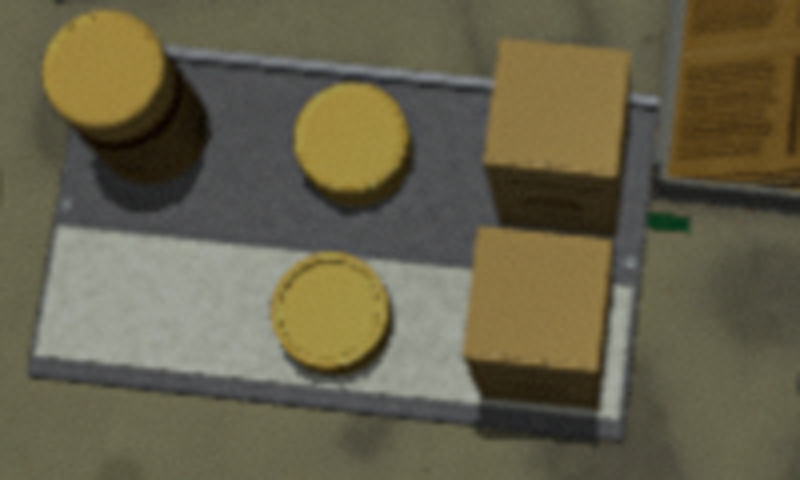

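The cap (crop (330,311)) and carton (top corners (478,229), (612,237), (604,368), (467,357)) stand in front of their masters. Next I'll work out their positions and grasp the bottle.

```bash
python3 -c "
from h import *
np.set_printoptions(precision=4,suppress=True)
k=lambda L:np.array(L)/4+[160,160]
print('cap',plane('top',k([(330,311)]),.039),'master',plane('top',k([(352,138)]),.039))
for L in([(478,229),(612,237),(604,368),(467,357)],[(498,40),(631,51),(620,176),(484,163)]):
  P=plane('top',k(L),.126); print('carton',P.mean(0),[np.degrees(np.arctan2(*(P[b]-P[a])[:2])) for a,b in((1,0),(2,3))])
"
```

```text
cap [[0.5501 0.2804 0.039 ]] master [[0.6497 0.2825 0.039 ]]
carton [0.5507 0.1606 0.126 ] [np.float64(-2.7717323421167785), np.float64(-1.6454712391440824)]
carton [0.6507 0.1634 0.126 ] [np.float64(-1.2853928500971712), np.float64(-0.6105703756675518)]
```

Request:
{"name": "jog_arm", "arguments": {
  "steps": [
    [[-0.1,0.05,5,0,0,0,1],[0,0,5,0,0,0,1],[0,0,5,0,0,0,1],[0,0,3,0,0,0,1],[0,0,1.2,0,0,0,1],[0,0,0,0,0,0,1],[0,0,0,0,0,0,1],[0,0,0,0,0,0,-1],[0,0,0,0,0,0,-1],[0,0,0,0,0,0,-1],[0,0,0,0,0,0,-1]]
  ]
}}

```text
time: 18.15
tool_pos: [0.5912, -0.2922, 0.0388]
ee_rot: [-3.141, 0.0, 1.571]
wrist_force: [-0.8, 0.4, 1.9]
width: 0.0635
```

Cap and carton measure within about 2 mm of their places, and the bottle is gripped. I'll lift it and carry it round the front of the grey box.

Request:
{"name": "jog_arm", "arguments": {
  "steps": [
    [[0,0,-3,0,0,0,-1],[0,0,-5,0,0,0,-1],[0,0,-5,0,0,0,-1],[0,0,-3,0,0,0,-1],[1,-4,0,0,0,0,-1],[1,-5,0,0,0,0,-1],[1,-5,0,0,0,0,-1],[0,0,0,0,0,0,-1]]
  ]
}}

```text
time: 19.15
tool_pos: [0.4484, -0.2608, 0.1973]
ee_rot: [-3.139, -0.002, 1.569]
wrist_force: [0.8, -0.6, -1.8]
width: 0.0639
```

```bash
python3 -c "
from h import *
go(.44,.25,.195,180.4,n=11,g=-1)
go(.550,.403,.195,180.4,start=[.44,.25,.195,180.4],g=-1)"
```

```text
11 [[4.64, -0.08, 0.02, 0.0, 0.0, -8.23, -1], [4.61, 0.58, 0.02, 0.0, 0.0, -8.23, -1], [4.48, 1.24, 0.02, 0.0, 0.0, -8.23, -1], [4.25, 1.86, 0.02, 0.0, 0.0, -8.23, -1], [3.94, 2.45, 0.02, 0.0, 0.0, -8.23, -1], [3.55, 2.99, 0.02, 0.0, 0.0, -8.23, -1], [3.09, 3.47, 0.02, 0.0, 0.0, -8.23, -1], [2.56, 3.88, 0.02, 0.0, 0.0, -8.23, -1], [1.98, 4.2, 0.02, 0.0, 0.0, -8.23, -1], [1.36, 4.44, 0.02, 0.0, 0.0, -8.23, -1], [0.71, 4.59, 0.02, 0.0, 0.0, -8.23, -1]]
tilt [-3.13935087e+00 -1.69590297e-03  1.56940805e+00] t 19.15
4 [[-2.78, 3.81, -0.0, 0.0, 0.0, -0.0, -1], [-2.78, 3.81, -0.0, 0.0, 0.0, -0.0, -1], [-2.78, 3.81, -0.0, 0.0, 0.0, -0.0, -1], [-2.78, 3.81, -0.0, 0.0, 0.0, -0.0, -1]]
tilt [-3.13935087e+00 -1.69590297e-03  1.56940805e+00] t 19.15
```

Request:
{"name": "jog_arm", "arguments": {
  "steps": [
    [[4.6,-0.1,0,0,0,-8.2,-1],[4.6,0.6,0,0,0,-8.2,-1],[4.5,1.2,0,0,0,-8.2,-1],[4.3,1.9,0,0,0,-8.2,-1],[3.9,2.5,0,0,0,-8.2,-1],[3.6,3.0,0,0,0,-8.2,-1],[3.1,3.5,0,0,0,-8.2,-1],[2.6,3.9,0,0,0,-8.2,-1],[2.0,4.2,0,0,0,-8.3,-1],[1.4,4.4,0,0,0,-8.3,-1],[0.7,4.6,0,0,0,-8.3,-1],[0,0,0,0,0,0,-1]]
  ]
}}

```text
time: 20.65
tool_pos: [0.4427, 0.2533, 0.1978]
ee_rot: [3.14, -0.001, -3.128]
wrist_force: [-0.7, -0.7, -2.4]
width: 0.0641
```

Request:
{"name": "jog_arm", "arguments": {
  "steps": [
    [[-2.8,3.8,0,0,0,0,-1],[-2.8,3.8,0,0,0,0,-1],[-2.8,3.8,0,0,0,0,-1],[-2.8,3.8,0,0,0,0,-1],[0,0,0,0,0,0,-1],[0,0,0,0,0,0,-1],[0,0,0,0,0,0,-1]]
  ]
}}

```text
time: 21.52
tool_pos: [0.5532, 0.4018, 0.1995]
ee_rot: [3.141, 0.001, -3.134]
wrist_force: [0.2, -0.1, -1.4]
width: 0.0642
```

```bash
python3 -c "
from h import *
go(.550,.403,.055,180.4,g=-1)"
```

```text
3 [[0.11, 0.04, 4.82, 0.0, 0.0, 0.01, -1], [0.11, 0.04, 4.82, 0.0, 0.0, 0.01, -1], [0.11, 0.04, 4.82, 0.0, 0.0, 0.01, -1]]
tilt [ 3.14117090e+00  1.05320524e-03 -3.13404585e+00] t 21.525
```

Request:
{"name": "jog_arm", "arguments": {
  "steps": [
    [[0.3,0.1,5,0,0,0,-1],[0,0,5,0,0,0,-1],[0,0,3,0,0,0,-1],[0,0,1.3,0,0,0,-1],[0,0,0,0,0,0,-1],[0,0,0,0,0,0,-1],[0,0,0,0,0,0,-1]]
  ]
}}

```text
time: 22.4
tool_pos: [0.5513, 0.4044, 0.0579]
ee_rot: [3.14, 0.003, -3.133]
wrist_force: [-0.0, 0.1, -1.6]
width: 0.064
```

Request:
{"name": "jog_arm", "arguments": {
  "steps": [
    [[0.1,-0.15,0.6,0,0,0,-1],[0,0,0.3,0,0,0,-1],[0,0,0.2,0,0,0,-1],[0,0,0,0,0,0,-1],[0,0,0,0,0,0,-1]]
  ]
}}

```text
time: 23.02
tool_pos: [0.5493, 0.4022, 0.0468]
ee_rot: [-3.142, 0.001, -3.133]
wrist_force: [-2.0, -2.0, 5.4]
width: 0.0639
```

Request:
{"name": "jog_arm", "arguments": {
  "steps": [
    [[0,0,0,0,0,0,0.5],[0,0,0,0,0,0,0.8],[0,0,0,0,0,0,0.9],[0,0,0,0,0,0,1],[0,0,-3,0,0,0,1],[0,0,-5,0,0,0,1],[0,0,-5,0,0,0,1],[0,0,-5,0,0,0,1],[0,0,0,0,0,0,1],[0,0,0,0,0,0,1]]
  ]
}}

```text
time: 24.28
tool_pos: [0.549, 0.4022, 0.2237]
ee_rot: [-3.141, -0.001, -3.133]
wrist_force: [0.6, 0.0, -1.0]
width: 0.0943
```

```bash
python3 -c "
from h import *
print(robot.get_obs()['tool_pos'])
go(.549,.009,.23,180)"
```

```text
[0.54902502 0.40220165 0.2236811 ]
8 [[0.04, -4.91, -0.08, 0.0, 0.0, 0.06, 1], [0.04, -4.91, -0.08, 0.0, 0.0, 0.06, 1], [0.03, -4.91, -0.08, 0.0, 0.0, 0.06, 1], [0.03, -4.91, -0.08, 0.0, 0.0, 0.06, 1], [0.02, -4.91, -0.08, 0.0, 0.0, 0.06, 1], [0.02, -4.91, -0.08, 0.0, 0.0, 0.06, 1], [0.01, -4.92, -0.08, 0.0, 0.0, 0.06, 1], [0.01, -4.92, -0.08, 0.0, 0.0, 0.06, 1]]
tilt [-3.14123193e+00 -7.48348689e-04 -3.13270853e+00] t 24.275
```

```bash
python3 -c "
from h import *
np.set_printoptions(precision=4,suppress=True)
print('box top',plane('top',[(408.3,247.8),(478.6,256.5),(411.5,198.5)],.172)); print('box base',plane('top',[(395,262.8)],0),tri([(379,292)],[(395,262.8)]))
print('tray',tri([(345,206)],[(326,211)]),plane('top',[(326,212),(400,220)],0),plane('top',[(328,205),(400,213)],.04))
b=snap('top','p7');a=snap('scene');s=a
# canister by colour, top view
for n,im,(x,y) in(('top',b,(364,254)),('scene',a,(355,267))):
  w=im[y-12:y+13,x-12:x+13].astype(int); m=((w.min(2)>150)).astype(np.uint8); print(n,m.sum(),cv2.moments(m,True)['m10']/max(m.sum(),1)+x-12,cv2.moments(m,True)['m01']/max(m.sum(),1)+y-12)
c=cv2.resize(b[235:275,340:390],(400,320),interpolation=cv2.INTER_CUBIC); d=cv2.resize(a[245:285,330:380],(400,320),interpolation=cv2.INTER_CUBIC)
e=cv2.resize(b[160:280,160:360],(800,480),interpolation=cv2.INTER_CUBIC)[:280]
cv2.imwrite('pics/g7.png',np.vstack([np.hstack([c,d]),e]))"
```

```text
box top [[ 0.5379 -0.0575  0.172 ]
 [ 0.5358 -0.1919  0.172 ]
 [ 0.6354 -0.0573  0.172 ]]
box base [[ 0.5386 -0.0623  0.    ]] [[ 0.5418 -0.065  -0.0083]]
tray [[0.6195 0.098  0.1034]] [[ 0.6396  0.105   0.    ]
 [ 0.6396 -0.0664  0.    ]] [[ 0.6446  0.102   0.04  ]
 [ 0.6441 -0.0587  0.04  ]]
top 8 363.625 255.25
scene 50 353.2 266.12
```

View pics/g7.png

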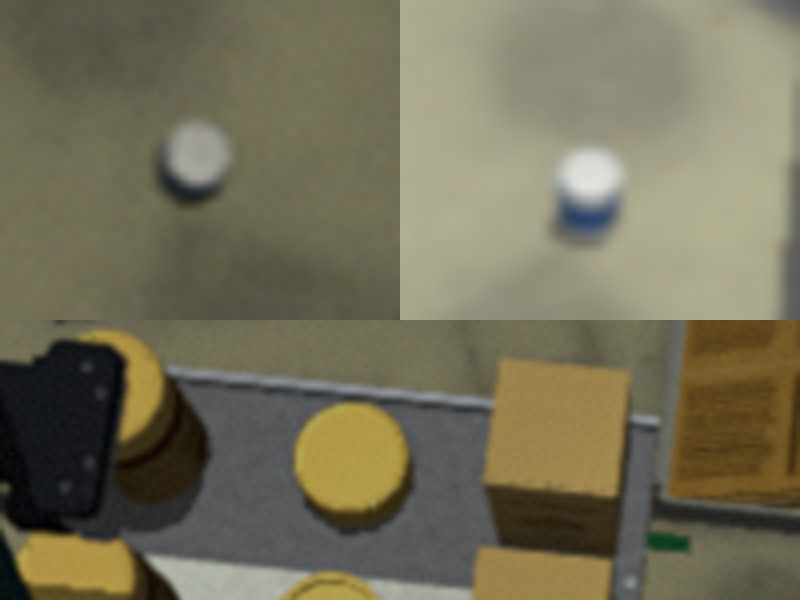

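The canister is now in full view: its top is at top px (365,254) and scene px (353.6,266.8). The box's left face at y=−0.058 leaves room for a grip with the jaws along x.

```bash
python3 -c "
from h import *
np.set_printoptions(precision=4,suppress=True)
print(tri([(353.6,266.75)],[(365.0,254.0)]),plane('top',[(365.,254.)],.022),plane('scene',[(353.6,266.75)],.022))
go(.549,.009,.22,90,n=10,g=-.1)"
```

```text
[[0.5472 0.0087 0.0231]] [[0.547 0.009 0.022]] [[0.5484 0.0089 0.022 ]]
10 [[0.03, -3.93, 0.02, 0.0, 0.0, 9.05, -0.1], [-0.59, -3.88, 0.02, 0.0, 0.0, 9.05, -0.1], [-1.19, -3.74, 0.02, 0.0, 0.0, 9.05, -0.1], [-1.77, -3.51, 0.02, 0.0, 0.0, 9.05, -0.1], [-2.3, -3.19, 0.02, 0.0, 0.0, 9.05, -0.1], [-2.77, -2.79, 0.02, 0.0, 0.0, 9.05, -0.1], [-3.17, -2.32, 0.02, 0.0, 0.0, 9.05, -0.1], [-3.5, -1.79, 0.02, 0.0, 0.0, 9.05, -0.1], [-3.74, -1.21, 0.02, 0.0, 0.0, 9.05, -0.1], [-3.88, -0.61, 0.02, 0.0, 0.0, 9.05, -0.1]]
tilt [-3.1393 -0.004  -3.1327] t 24.375
```

Request:
{"name": "jog_arm", "arguments": {
  "steps": [
    [[0,-3.9,0,0,0,9,-0.1],[-0.6,-3.9,0,0,0,9,-0.1],[-1.2,-3.7,0,0,0,9,-0.1],[-1.8,-3.5,0,0,0,9,-0.1],[-2.3,-3.2,0,0,0,9,-0.1],[-2.8,-2.8,0,0,0,9.1,-0.1],[-3.2,-2.3,0,0,0,9.1,-0.1],[-3.5,-1.8,0,0,0,9.1,-0.1],[-3.7,-1.2,0,0,0,9.1,-0.1],[-3.9,-0.6,0,0,0,9.1,-0.1],[0,0,0,0,0,0,-0.1],[0,0,0,0,0,0,-0.1]]
  ]
}}

```text
time: 25.88
tool_pos: [0.5514, 0.01, 0.223]
ee_rot: [-3.139, -0.001, 1.572]
wrist_force: [-0.1, -0.1, -0.3]
width: 0.0422
```

Request:
{"name": "jog_arm", "arguments": {
  "steps": [
    [[0,0,5,0,0,0,-0.1],[0,0,5,0,0,0,-0.1],[0,0,4,0,0,0,-0.1],[0,0,2,0,0,0,-0.1],[0,0,0,0,0,0,-0.1],[0,0,0,0,0,0,-0.1],[0,0,0,0,0,0,-0.1]]
  ]
}}

```text
time: 26.75
tool_pos: [0.5532, 0.0098, 0.0662]
ee_rot: [3.138, 0.0, 1.572]
wrist_force: [-0.3, 1.2, -0.3]
width: 0.042
```

```bash
python3 -c "
from h import *
go(.5475,.0088,.004,90,g=-.1)"
```

```text
2 [[-0.05, -0.28, 3.11, 0.0, 0.0, 0.03, -0.1], [-0.05, -0.28, 3.11, 0.0, 0.0, 0.03, -0.1]]
tilt [3.13842810e+00 1.26067032e-04 1.57170530e+00] t 26.75
```

Request:
{"name": "jog_arm", "arguments": {
  "steps": [
    [[-0.1,-0.55,1,0,0,0,-0.1],[0,0,2,0,0,0,-0.1],[0,0,2,0,0,0,-0.1],[0,0,0.8,0,0,0,-0.1],[0,0,0,0,0,0,-0.1],[0,0,0,0,0,0,-0.1],[0,0,0,0,0,0,-0.1]]
  ]
}}

```text
time: 27.62
tool_pos: [0.5473, 0.0084, 0.0075]
ee_rot: [3.14, 0.0, 1.571]
wrist_force: [-0.8, 0.0, -0.7]
width: 0.0423
```

```bash
python3 -c "
from h import *
go(.5475,.0088,.004,90,g=-.1)
a=snap('scene');b=snap('top')
cv2.imwrite('pics/g8.png',np.hstack([cv2.resize(a[220:300,310:410],(500,400),interpolation=cv2.INTER_CUBIC),cv2.resize(b[225:285,330:375],(300,400),interpolation=cv2.INTER_CUBIC)]))"
```

```text
1 [[0.04, 0.02, 0.35, 0.0, 0.0, 0.01, -0.1]]
tilt [3.13964579e+00 7.62512688e-05 1.57090806e+00] t 27.625
```

View pics/g8.png

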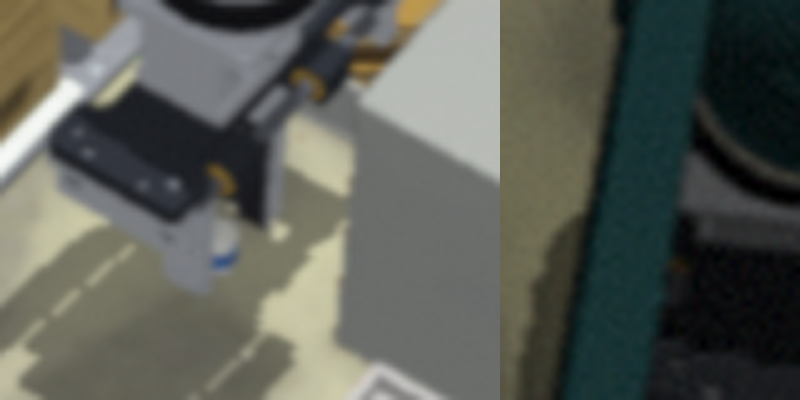

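The canister sits between the fingers (crop (222,245)). I'll lower 3 mm, close and lift.

Request:
{"name": "jog_arm", "arguments": {
  "steps": [
    [[0,0,0.3,0,0,0,-0.1],[0,0,0,0,0,0,-0.1],[0,0,0,0,0,0,-1],[0,0,0,0,0,0,-1],[0,0,0,0,0,0,-1],[0,0,0,0,0,0,-1]]
  ]
}}

```text
time: 28.48
tool_pos: [0.5465, 0.0085, 0.0035]
ee_rot: [3.142, -0.0, 1.571]
wrist_force: [-0.2, -0.6, -0.2]
width: 0.0172
```

Request:
{"name": "jog_arm", "arguments": {
  "steps": [
    [[0,0,-3,0,0,0,-1],[0,0,-5,0,0,0,-1],[0,0,-5,0,0,0,-1],[0,0,-5,0,0,0,-1],[0,0,0,0,0,0,-1],[0,0,0,0,0,0,-1]]
  ]
}}

```text
time: 29.22
tool_pos: [0.5461, 0.0085, 0.1828]
ee_rot: [-3.141, -0.0, 1.571]
wrist_force: [-0.6, -0.6, -0.7]
width: 0.0173
```

```bash
python3 -c "
from h import *
go(.5493,.4022,.20,90,g=-1)
b=snap('top','p8');a=snap('scene','p9')
cv2.imwrite('pics/g9.png',np.vstack([cv2.resize(b[160:275,160:360],(600,345),interpolation=cv2.INTER_CUBIC),cv2.resize(a[130:215,200:400],(600,255),interpolation=cv2.INTER_CUBIC)]))"
```

```text
8 [[4.92, 0.04, -0.21, 0.0, 0.0, 0.0, -1], [4.92, 0.04, -0.21, 0.0, 0.0, 0.0, -1], [4.92, 0.04, -0.21, 0.0, 0.0, 0.0, -1], [4.92, 0.04, -0.21, 0.0, 0.0, 0.0, -1], [4.92, 0.04, -0.21, 0.0, 0.0, 0.0, -1], [4.92, 0.04, -0.21, 0.0, 0.0, 0.0, -1], [4.92, 0.04, -0.21, 0.0, 0.0, 0.0, -1], [4.92, 0.04, -0.21, 0.0, 0.0, 0.0, -1]]
tilt [-3.14077248e+00 -1.23041434e-04  1.57092851e+00] t 29.225
```

View pics/g9.png

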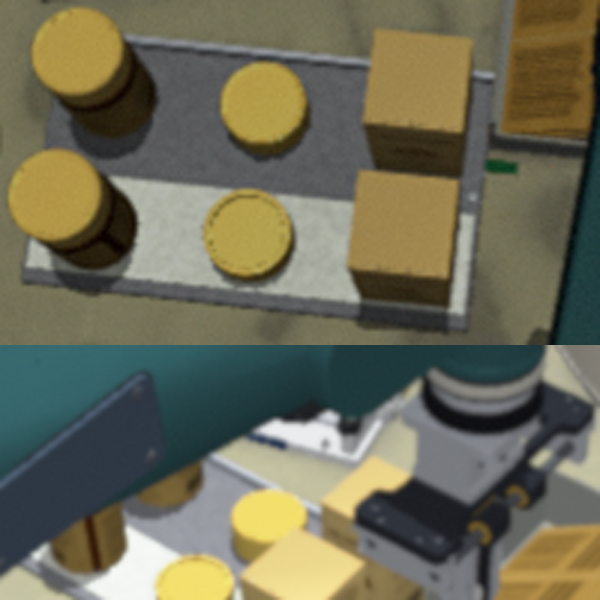

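All three pieces stand upright in front of their masters; the new bottle's lid is centred at crop (59,196), i.e. px (179.7,225.3). I'll refine the lid centre numerically.

```bash
python3 -c "
from h import *
np.set_printoptions(precision=4,suppress=True)
k=lambda L:np.array(L)/3+[160,160]
print('bottle',plane('top',k([(59,196)]),.116),'master',plane('top',k([(79,53)]),.116))
im=cv2.imread('pics/p8.png'); hsv=cv2.cvtColor(im,cv2.COLOR_BGR2HSV)
m=cv2.inRange(hsv,(15,100,115),(35,255,255)); 
cs,_=cv2.findContours(m[160:275,155:360],cv2.RETR_EXTERNAL,cv2.CHAIN_APPROX_NONE)
for c in cs:
  if cv2.contourArea(c)>200:
    c=c+np.array([155,160]); 
    if 1: e=cv2.fitEllipse(c); 
    print(e,[ (z,plane('top',[e[0]],z)[0][:2]) for z in(.116,.039)])
print([proj('top',[x,y,.126])for x,y in((.55,.163),)])
"
```

```text
bottle [[0.5458 0.3973 0.116 ]] master [[0.6485 0.4014 0.116 ]]
((241.9532470703125, 236.98934936523438), (27.475847244262695, 28.583026885986328), 54.00275421142578) [(0.116, array([0.5357, 0.2671])), (0.039, array([0.5517, 0.2818]))]
((294.134765625, 234.16493225097656), (37.689266204833984, 38.5611457824707), 80.25186920166016) [(0.116, array([0.5531, 0.1632])), (0.039, array([0.5706, 0.1689]))]
((177.3523712158203, 224.4235382080078), (29.158000946044922, 31.056793212890625), 55.49183654785156) [(0.116, array([0.5472, 0.4024])), (0.039, array([0.5642, 0.4289]))]
((247.13160705566406, 193.84771728515625), (26.257823944091797, 28.037805557250977), 69.30609130859375) [(0.116, array([0.627 , 0.2696])), (0.039, array([0.651 , 0.2846]))]
((299.013671875, 186.30677795410156), (35.877132415771484, 38.34724807739258), 83.05484008789062) [(0.116, array([0.6549, 0.1654])), (0.039, array([0.6813, 0.1712]))]
((185.03515625, 176.3043975830078), (27.567907333374023, 30.704072952270508), 61.87469482421875) [(0.116, array([0.6512, 0.4046])), (0.039, array([0.6773, 0.4314]))]
((342.8099365234375, 184.36819458007812), (28.938941955566406, 43.840049743652344), 22.573396682739258) [(0.116, array([0.6691, 0.0759])), (0.039, array([0.6967, 0.074 ]))]
[array([[293.8105, 234.5143]])]
```

Request:
{"name": "jog_arm", "arguments": {
  "steps": [
    [[4.9,0,-0.2,0,0,0,-1],[4.9,0,-0.2,0,0,0,-1],[4.9,0.1,-0.2,0,0,0,-1],[4.9,0,-0.2,0,0,0,-1],[4.9,0.1,-0.2,0,0,0,-1],[4.9,0,-0.2,0,0,0,-1],[4.9,0.1,-0.2,0,0,0,-1],[5,0,-0.2,0,0,0,-1],[0,0,0,0,0,0,-1],[0,0,0,0,0,0,-1],[0,0,0,0,0,0,-1]]
  ]
}}

```text
time: 30.7
tool_pos: [0.5496, 0.4, 0.199]
ee_rot: [-3.141, 0.001, 1.569]
wrist_force: [0.5, -0.5, -0.2]
width: 0.0173
```

The bottle sits at about (0.547, 0.401), some 3 mm forward of the strip centre and still within the strip, so I'll leave it. I'll aim the canister at that measured lid centre.

Request:
{"name": "jog_arm", "arguments": {
  "steps": [
    [[0.1,-0.2,3,0,0,0,-1],[0,0,2.5,0,0,0,-1],[0,0,1.5,0,0,0,-1],[0,0,0,0,0,0,-1],[0,0,0,0,0,0,-1],[0,0,0,0,0,0,-1]]
  ]
}}

```text
time: 31.45
tool_pos: [0.5482, 0.4028, 0.1312]
ee_rot: [3.139, -0.002, 1.571]
wrist_force: [0.0, -0.5, -0.0]
width: 0.0174
```

```bash
python3 -c "
from h import *
print(robot.get_obs()['tool_pos'])
a=snap('scene','q1'); b=snap('top','q2')
cv2.imwrite('pics/g10.png',np.hstack([cv2.resize(a[100:200,180:280],(500,500),interpolation=cv2.INTER_CUBIC),cv2.resize(b[190:290,150:210],(300,500),interpolation=cv2.INTER_CUBIC)]))"
```

```text
[0.54820407 0.4028323  0.13124761]
```

Request:
{"name": "jog_arm", "arguments": {
  "steps": [
    [[-0.15,-0.1,0.6,0,0,0,-1],[0,0,0.3,0,0,0,-1],[0,0,0,0,0,0,-1],[0,0,0,0,0,0,-1],[0,0,0,0,0,0,-1]]
  ]
}}

```text
time: 32.17
tool_pos: [0.5466, 0.401, 0.1207]
ee_rot: [3.141, -0.0, 1.571]
wrist_force: [-0.2, -0.1, -0.8]
width: 0.0175
```

Request:
{"name": "jog_arm", "arguments": {
  "steps": [
    [[0,0,0.1,0,0,0,-1],[0,0,0.05,0,0,0,-1],[0,0,0,0,0,0,-1],[0,0,0,0,0,0,-1]]
  ]
}}

```text
time: 32.67
tool_pos: [0.5465, 0.401, 0.1191]
ee_rot: [3.141, -0.0, 1.571]
wrist_force: [0.1, -0.5, 0.3]
width: 0.0173
```

Request:
{"name": "jog_arm", "arguments": {
  "steps": [
    [[0,0,0.05,0,0,0,-1],[0,0,0,0,0,0,-1],[0,0,0,0,0,0,-1]]
  ]
}}

```text
time: 33.05
tool_pos: [0.5467, 0.401, 0.119]
ee_rot: [3.141, -0.0, 1.571]
wrist_force: [0.3, 0.2, 2.7]
width: 0.0173
```

Contact is confirmed: the vertical force rose to +2.7 N. I'll release, rise and move away.

Request:
{"name": "jog_arm", "arguments": {
  "steps": [
    [[0,0,0,0,0,0,-0.5],[0,0,0,0,0,0,-0.3],[0,0,0,0,0,0,-0.1],[0,0,0,0,0,0,-0.1],[0,0,-1,0,0,0,-0.1],[0,0,-3,0,0,0,-0.1],[0,0,-4,0,0,0,-0.1],[0,0,-4,0,0,0,-0.1],[0,0,0,0,0,0,-0.1]]
  ]
}}

```text
time: 34.17
tool_pos: [0.5481, 0.402, 0.2449]
ee_rot: [3.132, -0.006, 1.571]
wrist_force: [0.7, 0.6, -0.3]
width: 0.0424
```

Request:
{"name": "jog_arm", "arguments": {
  "steps": [
    [[-4,-3,-1,0,0,0,-0.1],[-5,-2,0,0,0,0,-0.1],[-5,-2,0,0,0,0,-0.1],[-5,-1,0,0,0,0,-0.1],[-5,0,0,0,0,0,-0.1],[-5,0,0,0,0,0,-0.1],[-5,0,0,0,0,0,-0.1],[-5,0,0,0,0,0,-0.1],[-5,0,0,0,0,0,-0.1],[-5,0,0,0,0,0,-0.1],[-5,0,0,0,0,0,-0.1],[0,0,0,0,0,0,-0.1]]
  ]
}}

```text
time: 35.67
tool_pos: [0.4656, -0.1417, 0.2467]
ee_rot: [-3.139, -0.001, 1.566]
wrist_force: [-0.4, 0.3, -0.5]
width: 0.0419
```

```bash
python3 -c "
from h import *
a=snap('scene','q3'); b=snap('top','q4')
cv2.imwrite('pics/fin.png',np.vstack([cv2.resize(b[165:325,150:350],(500,400),interpolation=cv2.INTER_CUBIC)[:300],cv2.resize(a[120:240,190:390],(500,300),interpolation=cv2.INTER_CUBIC)]))"
```

```text
(no output)
```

View pics/fin.png

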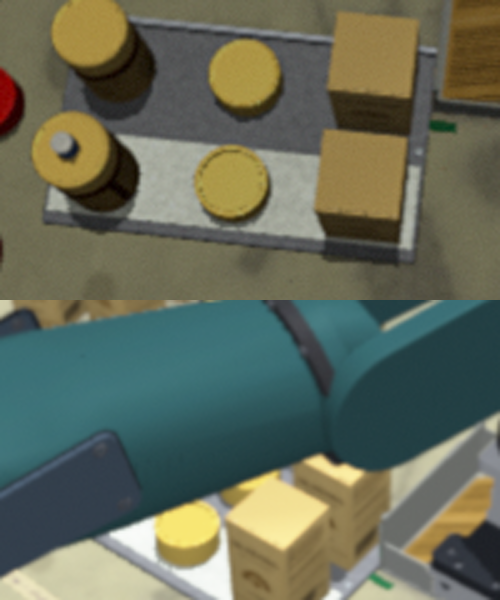

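The final view shows the bottle, cap and carton in front of their masters. The canister's top is at crop (63,144) and the lid's centre at about (72,152). I'll check the numbers, allowing for parallax, and check the counter.

```bash
python3 -c "
from h import *
np.set_printoptions(precision=4,suppress=True)
k=lambda L:np.array(L)/2.5+[150,165]
print('can',plane('top',k([(63,144)]),.138),'lid',plane('top',k([(73,153)]),.116),'mlid',plane('top',k([(92,34)]),.116))
P=plane('top',k([(323,130),(407,137),(402,219),(316,211)]),.126);M=plane('top',k([(335,13),(419,21),(411,100),(329,90)]),.126)
for q in(P,M): print(q.mean(0),np.degrees(np.arctan2(q[0]-q[1],1)[0]/.068),[np.degrees(np.arctan2(-(q[a]-q[b])[0],(q[a]-q[b])[1])) for a,b in((0,1),(3,2))],[np.degrees(np.arctan2(*(q[a]-q[b])[[1,0]])) for a,b in((0,3),(1,2))])
a=cv2.imread('pics/top0.png');b=cv2.imread('pics/q4.png')
d=cv2.matchTemplate(b[285:330,240:285],a[293:320,248:277],cv2.TM_CCOEFF_NORMED);print('counter',cv2.minMaxLoc(d))
"
```

```text
can [[0.5456 0.3997 0.138 ]] lid [[0.5439 0.3979 0.116 ]] mlid [[0.6466 0.4    0.116 ]]
[0.5501 0.161  0.126 ] -1.3756817683710545 [np.float64(1.380370209931991), np.float64(0.9106388697470293)] [np.float64(2.4965006613896605), np.float64(3.0061827053330736)]
[0.6495 0.1636 0.126 ] -0.543021360499612 [np.float64(0.5312339029600188), np.float64(-0.9399280087220261)] [np.float64(3.010449657006664), np.float64(0.7970884762399353)]
counter (-0.10193084925413132, 0.997778058052063, (3, 18), (8, 8))
```

```bash
python3 -c "
from bench import robot
print(robot.get_obs()['time'],robot.close_job())"
```

```text
the job is handed in; nothing more can be done
35.775 None
```

The job is handed in at 35.8 s of the 115 s. The loose cap, carton and bottle stand upright on the pale strip, each in front of its own master. The canister stands on the bottle's lid. No verdict came back.

**Last checks (mostly the top camera; about ±2 mm):**
- **Cap:** 99.6 mm in front of its master and about 1–2 mm to the right.
- **Carton:** 99–100 mm in front and about 2 mm to the right. It is within roughly 1–2° of square, as far as the corner pixels can tell.
- **Bottle:** 103–104 mm in front, so about 3–4 mm forward of the strip's centre line. It is still within the strip; I left it rather than nudge it.
- **Canister:** upright and about 2–3 mm from the lid's centre. I released it once contact showed at 2.7 N.
- **Tally counter:** unmoved (image match 0.998, zero pixel shift).
- **Robot:** the gripper was holding nothing and clear of everything at hand-in.

**What disagreed or could not be checked:**
- My two estimates of the bottle's position (hand-picked pixels and a fitted ellipse) differed by up to 5 mm. I aimed the canister between them.
- In the last picture the arm hid the bottle and canister from the scene camera, so their final positions come from the top camera alone.

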